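Show the router's rear marker to the camera in a sprung mirror

ROBOT

A 6-joint arm with a two-finger parallel gripper is mounted at the origin on the work surface. World frame = base frame: x ahead of the robot, y to its left, z up, the work surface at z = 0. Lengths are in m, angles in rad, forces in N, time in s.
With the tool pointing down it reaches from about 0.35 to 0.85 m from the base axis. Payload 8.1 kg.
Tool frame: the origin (TCP) lies between the finger pads; the fingertips stand 14 mm ahead of it and the grasp point (between the pads) lies 5 mm behind it; z points along the fingers, y is the line along which they close (so a half turn about z gives the same grasp; the last joint's range is limited). The gripper opens to 93 mm and grips with 3 to 60 N. Pads are 15 mm wide; open, the fingers measure 128 mm over their backs; the gripper's body (75 mm by 188 mm) begins 65 mm behind the grasp point.
Start: joints at [-1.386, 0.13, 1.488, -0, 1.523, -0.085], TCP at [0.16, -0.578, 0.233] pointing down, gripper open.
Joint ranges: [-2.96, 2.96], [-0.89, 2.26], [0.02, 2.5], [-1.34, 4.48], [0, 2.73], [-2.66, 2.66]. Speed limits (rad/s): [2.39, 2.39, 2.79, 3.14, 3.14, 3.14].

INTERFACE

Orientations are given as a rotation vector (axis times angle).
In Python, from plant import robot gives the robot as it stands.
- The arm moves only by the tool arm_command, never from a script. Its argument "targets" is a list of rows, each an object of numbers: "x", "y", "z": the shift along the world's x, y, z in units of 500 mm (1.0 is 500 mm); "rx", "ry", "rz": the turn, a rotation vector about the world's x, y, z in units of 2 rad (1.0 is 2 rad); "claw": the closure in counts, from 0 (fully open) to 255 (shut). In form: [{"x": .., "y": .., "z": .., "rx": .., "ry": .., "rz": .., "claw": ..}, ...]. A call has 1 to 10 rows; each row is the pose to reach, as a shift and turn from the pose commanded when the call began; what a row does not reach only later rows make up. A row lasts 1/12 s, in which the tool goes at most 41.7 mm and 7.16 degrees, less where a joint would pass 70% of its speed; a pose out of reach is approached as far as the arm can. A call with a number of a shift or a turn outside -1 to 1 is refused whole. A call with a gripper value outside its range is refused whole. The fingers move at their own pace and stop on an object; "squeeze" is the grip in N (left out, the last holds). Time passes only in rows, so rows that repeat a pose let the fingers close. It gives the time, the measured TCP pose, the force, the opening and the grip force at its end, in the units of the state.
- robot.read_state(): the state, without advancing time (a new reading comes with each control period).
- robot.read_camera(name): name is "scene" or "top"; returns (picture, depth): 480x640x3 uint8, red, green, blue; 480x640 float32, m along the optical axis (not along the pixel's ray), 0 where there is no reading.
- robot.get_calibration(name): a dict with "intrinsics" (3x3 intrinsics, pixels), "origin" and "orientation" of the camera in the world. Camera axes: x right, y up, looking along -z (the intrinsics and any distortion apply to the point x, -y, -z); pixel columns grow to the right and rows downward; lengths in m; the calibration is good to about 2 mm. A picture is of the moment at which its call begins. get_calibration takes no time and is no camera call.
- robot.close_job(): hands the job in; it is judged then, once.
The state is a dict: "t": time; "q": joint angles; "dq": joint speeds; "joint_torque": joint torques, N m; "tool_pos": TCP position; "orientation": TCP orientation; "force": force on the tool from outside, world axes, zero at the start; "wrist_torque": the same for the moment, N m; "opening": finger opening in m; "gripper_force": force on a finger pad.
Only numpy, scipy, OpenCV 4.12 (cv2) and the standard library are available. Lean on these libraries where they do the work, as an engineer would, in place of code of your own. Each camera call takes 0.05 s, during which the arm holds its last target. There are 200 camera calls.

TASK

Clear the black power adapter out of the view: stand it upright on the pale blue sheet and let go of it. Then take hold of the orange handle of the sprung mirror, turn the mirror until the camera sees the green marker in it (the red beam drawn along the camera's line of sight bounces off the mirror onto the marker), and finish while still holding it steady at that angle, because it springs back if let go. Leave the mug, the tape roll and the screwdriver where they are.

Things in the scene. Friction and masses are not known exactly. Their poses are not given: they have to be found in the camera images.
- adapter_center (a point): Centre (half-way up) of the black power adapter, a loose box standing on end, 34 (its x) x 56 (its y) x 85 mm tall (z up), about 0.18 kg, with two short 17 mm metal pins on top that are for looks only. It stands about 70 to 85 mm (centre) in front of the green marker, its x within about 0.2 rad of the x axis of the marker.
- sheet_center (a point): Centre of the top of the pale blue square sheet, 130 x 130 mm and 2 mm thick, fixed on the dark sill: the adapter goes on it.
- marker_center (a point): Centre of the green square marker, 30 x 30 mm, 3 mm thick, upright on the rear face of the white switch that sits on the black router (router 210 x 150 mm, stack 70 mm tall, fixed). Its x axis points out of the face, level. The marker's centre is 58 mm above the sill, level with the camera's line of sight.
- mirror_handle (a point): Grip point on the orange mirror handle, an upright round bar 16 mm in diameter, free from 92 to 150 mm above the sill; this point is on its axis at 130 mm. The bar stands 64 mm behind the mirror's upright hinge axis and circles about it as the mirror turns. Its x axis is the mirror's outward normal (level), so the hinge axis lies 64 mm along +x from the bar.
- reflected_sight (a point): Point on the mirror's face (66 x 52 mm), on its upright hinge axis, where the camera's line of sight is reflected; fixed, 58 mm above the sill. Its level x axis points along the reflected sight, a thin red beam drawn 360 mm long, and turns twice as far as the mirror, same way round. The camera (top at 78 mm, 200 mm away on the same plate) sees the marker when this axis points at the marker's centre.
- mirror (a joint): Mirror angle in rad: 0 at rest, growing counter-clockwise seen from above, stop at 1.4. A spring drives it back to 0 (0.02 N m at rest growing 0.2 N m per rad: 1 to 4 N at the handle). The marker is seen at a value between about 0.5 and 1.05, different each time.

How it is judged:
On the way, in this order (a step that is already met when the one before it is completed fails the run):
1. the adapter stands upright on the blue sheet, let go and at rest (horizontal distance between adapter_center and sheet_center below 0.062 m and height (world z) of adapter_center below 0.052 m and angle between adapter_center's own z axis and vertical below 0.1 rad and linear speed of adapter below 0.02 m/s and contact force between adapter and the fingers below 0.05 N), for 0.2 s.
2. the mirror is held so that the reflected line of sight falls on the marker (y of marker_center in the frame of reflected_sight between -0.014 and 0.014 m and x of marker_center in the frame of reflected_sight above 0.05 m and contact force between mirror and the fingers above 0.4 N), for 0.3 s.
At the end, for the whole second after the job is handed in: The adapter stands upright on the blue sheet (centre within 62 mm of the sheet's centre), untouched; the fingers hold the mirror (over 0.4 N) still, against its spring, with the reflected line of sight passing within 14 mm of the marker's centre (all of step 1 and all of step 2 and contact force between adapter and the arm below 0.05 N and contact force between mirror and adapter below 0.05 N and velocity of joint mirror between -0.05 and 0.05 rad/s); the arm keeps its last pose, push and grip.
It fails at once if the mug is pushed more than 30 mm (distance of mug from where it was at the start of the episode above 0.03 m).
It fails at once if the tape roll is pushed more than 30 mm (distance of tape from where it was at the start of the episode above 0.03 m).
It fails at once if the screwdriver is pushed more than 30 mm (distance of screwdriver from where it was at the start of the episode above 0.03 m).
It also fails if it takes over 61 s, if anything falls off the work surface, if the arm or the gripper's body presses on something with over 40 N, if the wrist force passes 120 N, or if a joint passes its speed limit or range.

## Working session

There is one attempt and no reset: what is moved stays moved. The work goes in short steps, Python scripts to look and compute and a tool call to move; the robot and the scene stay as the last step left them, time stands still between calls to the robot, and variables do not carry over. Pictures are saved under pics/ and viewed, at most 10 in all, crops included, and the job is handed in when it is done.

Besides the shell and the picture viewer there is one more tool, called after "Request:" as name(argument=value, ...), one argument or row to a line, values as JSON. arm_command: Moves the arm, as the interface text tells. Shifts and turns lie within -1 to 1; 1 stands for 500 mm of shift or 2 rad of turn. Its arguments: {"type":"object","properties":{"targets":{"type":"array","items":{"type":"object","properties":{"x":{"type":"number","minimum":-1,"maximum":1},"y":{"type":"number","minimum":-1,"maximum":1},"z":{"type":"number","minimum":-1,"maximum":1},"rx":{"type":"number","minimum":-1,"maximum":1},"ry":{"type":"number","minimum":-1,"maximum":1},"rz":{"type":"number","minimum":-1,"maximum":1},"claw":{"type":"number"}}}},"squeeze":{"type":"number"}},"required":["targets"]}

```bash
mkdir -p pics; cat > h.py <<'E'
import numpy as np, cv2
from plant import robot
def look(name):
    rgb,d=robot.read_camera(name); c=robot.get_calibration(name)
    K=np.array(c["intrinsics"]);o=np.array(c["origin"]);R=np.array(c["orientation"])
    if R.shape!=(3,3): R=cv2.Rodrigues(R.astype(float))[0]
    v,u=np.mgrid[:480,:640]
    x=(u-K[0,2])/K[0,0]*d; y=(v-K[1,2])/K[1,1]*d
    P=np.stack([x,-y,-d],-1)@R.T+o
    P[d==0]=np.nan
    return rgb,d,P
def save(n,rgb): cv2.imwrite("pics/"+n,rgb[:,:,::-1])
E
python3 - <<'E'
from h import *
for n in("top","scene"):
    r,d,P=look(n); save(n+"0.png",r); np.savez(n+"0.npz",r=r,P=P)
    c=robot.get_calibration(n); print(n,c)
print(robot.read_state())
E
```

```text
top {'intrinsics': array([[612.18827305,   0.        , 317.21202242],
       [  0.        , 612.18827305, 246.1659317 ],
       [  0.        ,   0.        ,   1.        ]]), 'origin': array([ 0.48178965, -0.03873028,  0.94334456]), 'orientation': array([ 0.07930582, -0.07462337, -1.57422763])}
scene {'intrinsics': array([[497.13070731,   0.        , 320.38211797],
       [  0.        , 497.13070731, 237.36611041],
       [  0.        ,   0.        ,   1.        ]]), 'origin': array([ 1.22750748, -0.08086494,  0.57911847]), 'orientation': array([0.75821192, 0.69118853, 1.41336105])}
{'t': 0.1, 'q': array([-1.38635485e+00,  1.31082520e-01,  1.48917343e+00, -2.45698246e-05,
        1.52299710e+00, -8.53966327e-02]), 'dq': array([-1.42230336e-03, -1.58655903e-03, -2.07667050e-03, -2.16618085e-03,
       -1.37640477e-05, -2.38841067e-03]), 'joint_torque': array([ 1.19492477e-03, -5.61343610e+01, -4.93093586e+01,  7.69372797e-02,
        2.91211187e-02, -5.19799005e-05]), 'tool_pos': array([ 0.15986953, -0.57779889,  0.23169252]), 'orientation': array([-3.11140021e+00, -4.22354903e-01,  1.67521851e-04]), 'force': array([-0.27216699,  0.64717966, -0.99075541]), 'wrist_torque': array([-0.0279301 ,  0.00596316,  0.02878366]), 'gripper_force': 0.0, 'opening': 0.09324193888687772}
```

View pics/top0.png

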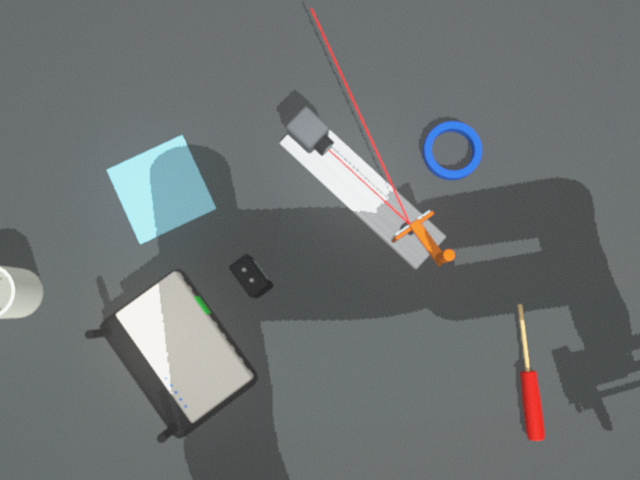

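View pics/scene0.png

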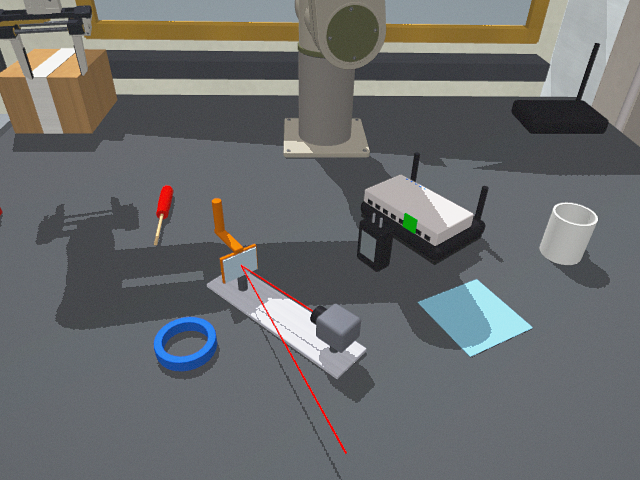

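The top view shows the adapter at about (251,275), the sheet at (161,190), the marker at (203,305), the mirror hinge near (412,224) and the handle top at (449,256). The scene view confirms all of these.

```bash
cat >> h.py <<'E'
def rect(P,m):
    q=P[m];q=q[~np.isnan(q[:,0])]
    (c,s,a)=cv2.minAreaRect((q[:,:2]*1000).astype(np.float32)); b=cv2.boxPoints((c,s,a))
    return q,np.round(c,1),np.round(s,1),a,np.round(b,1).tolist()
E
python3 - <<'E'
from h import *
for n in("top","scene"):
    z=np.load(n+"0.npz");r=z['r'].astype(int);P=z['P']
    hsv=cv2.cvtColor(z['r'],cv2.COLOR_RGB2HSV);H,S,V=[hsv[...,i].astype(int) for i in range(3)]
    print(n)
    M={'sheet':(H>85)&(H<100)&(S>50)&(V>110)&(P[...,2]<.012),
       'green':(H>50)&(H<70)&(S>150)&(V>80),
       'handle':(H>8)&(H<18)&(S>200)&(V>100)&(P[...,2]>.1)&(P[...,2]<.2)&(P[...,0]>.3),
       'orange':(H>8)&(H<18)&(S>200)&(V>100)&(P[...,2]>.0)&(P[...,2]<.2)&(P[...,0]>.3),
       'red':(H<6)&(S>180)&(V>120)&(P[...,0]>.5)}
    if n=="top":
        v,u=np.mgrid[:480,:640]
        M['adapt']=(abs(u-251)<28)&(abs(v-275)<28)&(P[...,2]>.07)
        M['adaptall']=(abs(u-251)<28)&(abs(v-275)<28)&(P[...,2]>.02)
        M['white']=(S<40)&(V>140)&(u>100)&(u<260)&(v>260)
    for k,m in M.items():
        if m.sum()<4: print(k,m.sum());continue
        q,c,s,a,b=rect(P,m); print(k,m.sum(),c,s,round(a,1),b,'med',np.round(np.median(q,0),4),'z',np.round(np.percentile(q[:,2],[2,50,98]),3))
E
```

```text
top
sheet 7072 [666.3 208.7] [135.1 133.4] 25.1 [[576.9000244140625, 240.5], [633.4000244140625, 119.69999694824219], [755.7999877929688, 176.89999389648438], [699.2999877929688, 297.79998779296875]] med [0.6653 0.2082 0.001 ] z [-0.003  0.001  0.004]
green 70 [485. 129.] [27.5  2.3] 36.6 [[473.29998779296875, 121.69999694824219], [474.70001220703125, 119.9000015258789], [496.79998779296875, 136.3000030517578], [495.3999938964844, 138.10000610351562]] med [0.4851 0.1288 0.065 ] z [0.049 0.065 0.074]
handle 84 [ 547.7 -206.6] [12.2 12.5] 24.7 [[539.5, -203.39999389648438], [544.7000122070312, -214.8000030517578], [555.7999877929688, -209.6999969482422], [550.5999755859375, -198.3000030517578]] med [ 0.5475 -0.2065  0.1489] z [0.144 0.149 0.152]
orange 172 [ 573.6 -195.3] [65.6 54.2] 39.3 [[531.0999755859375, -195.10000610351562], [565.4000244140625, -237.0], [616.2000122070312, -195.5], [581.9000244140625, -153.5]] med [ 0.56   -0.1966  0.0942] z [0.082 0.094 0.151]
red 16 [762.7 -99.8] [350.9   2.2] 23.3 [[601.0999755859375, -168.1999969482422], [602.0, -170.1999969482422], [924.2999
[... 1276 characters left out ...]
539.7000122070312, -199.89999389648438], [541.5, -214.3000030517578], [555.9000244140625, -212.5], [554.2000122070312, -198.10000610351562]] med [ 0.5513 -0.2053  0.1283] z [0.101 0.128 0.15 ]
orange 648 [ 570. -190.] [70.8 63.9] 33.6 [[522.7999877929688, -182.89999389648438], [558.2000122070312, -236.10000610351562], [617.0999755859375, -197.0], [581.7999877929688, -143.8000030517578]] med [ 0.556  -0.1995  0.0923] z [0.052 0.092 0.15 ]
red 385 [736.4 -68.1] [383.6  78.8] 23.5 [[544.7999877929688, -108.4000015258789], [576.2000122070312, -180.6999969482422], [928.0999755859375, -27.899999618530273], [896.7000122070312, 44.400001525878906]] med [ 0.752  -0.0848  0.0585] z [0.056 0.058 0.06 ]
```

Request:
arm_command(
  targets=[
    {"x":0.366,"y":0.637,"z":0,"rz":0.4835,"claw":0},
    {"x":0.366,"y":0.637,"z":0,"rz":0.4835,"claw":0},
    {"x":0.366,"y":0.637,"z":0,"rz":0.4835,"claw":0},
    {"x":0.366,"y":0.637,"z":0,"rz":0.4835,"claw":0},
    {"x":0.366,"y":0.637,"z":0,"rz":0.4835,"claw":0},
    {"x":0.366,"y":0.637,"z":0,"rz":0.4835,"claw":0},
    {"x":0.366,"y":0.637,"z":0,"rz":0.4835,"claw":0},
    {"x":0.366,"y":0.637,"z":0,"rz":0.4835,"claw":0},
    {"x":0.366,"y":0.637,"z":0,"rz":0.4835,"claw":0},
    {"x":0.366,"y":0.637,"z":0,"rz":0.4835,"claw":0},
  ],
)

```text
schema error: expected keys x, y, z, rx, ry, rz, claw
```

Request:
arm_command(
  targets=[
    {"x":0.366,"y":0.638,"z":0,"rz":0.4835,"claw":0},
    {"x":0.366,"y":0.638,"z":0,"rz":0.4835,"claw":0},
    {"x":0.366,"y":0.638,"z":0,"rz":0.4835,"claw":0},
    {"x":0.366,"y":0.638,"z":0,"rz":0.4835,"claw":0},
    {"x":0.366,"y":0.638,"z":0,"rz":0.4835,"claw":0},
    {"x":0.366,"y":0.638,"z":0,"rz":0.4835,"claw":0},
    {"x":0.366,"y":0.638,"z":0,"rz":0.4835,"claw":0},
    {"x":0.366,"y":0.638,"z":0,"rz":0.4835,"claw":0},
    {"x":0.366,"y":0.638,"z":0,"rz":0.4835,"claw":0},
    {"x":0.366,"y":0.638,"z":0,"rz":0.4835,"claw":0},
  ],
)

```text
schema error: expected keys x, y, z, rx, ry, rz, claw
```

Request:
arm_command(
  targets=[
    {"x":0.366,"y":0.637,"z":0,"rx":0,"ry":0,"rz":0.4835,"claw":0},
    {"x":0.366,"y":0.637,"z":0,"rx":0,"ry":0,"rz":0.4835,"claw":0},
    {"x":0.366,"y":0.637,"z":0,"rx":0,"ry":0,"rz":0.4835,"claw":0},
    {"x":0.366,"y":0.637,"z":0,"rx":0,"ry":0,"rz":0.4835,"claw":0},
    {"x":0.366,"y":0.637,"z":0,"rx":0,"ry":0,"rz":0.4835,"claw":0},
    {"x":0.366,"y":0.637,"z":0,"rx":0,"ry":0,"rz":0.4835,"claw":0},
    {"x":0.366,"y":0.637,"z":0,"rx":0,"ry":0,"rz":0.4835,"claw":0},
    {"x":0.366,"y":0.637,"z":0,"rx":0,"ry":0,"rz":0.4835,"claw":0},
    {"x":0.366,"y":0.637,"z":0,"rx":0,"ry":0,"rz":0.4835,"claw":0},
    {"x":0.366,"y":0.637,"z":0,"rx":0,"ry":0,"rz":0.4835,"claw":0},
  ],
)

```text
t: 0.93
tool_pos: [0.3452, -0.2551, 0.2324]
orientation: [-2.554, -1.828, -0.003]
force: [1.2, -0.6, -0.6]
opening: 0.093
gripper_force: 0.0
```

Request:
arm_command(
  targets=[
    {"x":0.366,"y":0.638,"z":0,"rx":0,"ry":0,"rz":0.4835,"claw":0},
    {"x":0.366,"y":0.638,"z":0,"rx":0,"ry":0,"rz":0.4835,"claw":0},
    {"x":0.366,"y":0.638,"z":0,"rx":0,"ry":0,"rz":0.4835,"claw":0},
    {"x":0.366,"y":0.638,"z":0,"rx":0,"ry":0,"rz":0.4835,"claw":0},
    {"x":0.366,"y":0.638,"z":0,"rx":0,"ry":0,"rz":0.4835,"claw":0},
    {"x":0.366,"y":0.638,"z":0,"rx":0,"ry":0,"rz":0.4835,"claw":0},
    {"x":0.366,"y":0.638,"z":0,"rx":0,"ry":0,"rz":0.4835,"claw":0},
    {"x":0.366,"y":0.638,"z":0,"rx":0,"ry":0,"rz":0.4835,"claw":0},
    {"x":0.366,"y":0.638,"z":0,"rx":0,"ry":0,"rz":0.4835,"claw":0},
    {"x":0.366,"y":0.638,"z":0,"rx":0,"ry":0,"rz":0.4835,"claw":0},
  ],
)

```text
t: 1.77
tool_pos: [0.5275, 0.0637, 0.2317]
orientation: [-1.413, -2.804, -0.002]
force: [1.1, -0.4, -0.5]
opening: 0.0931
gripper_force: 0.0
```

Request:
arm_command(
  targets=[
    {"x":0,"y":0,"z":-0.1,"rx":0,"ry":0,"rz":0,"claw":0},
    {"x":0,"y":0,"z":-0.16,"rx":0,"ry":0,"rz":0,"claw":0},
    {"x":0,"y":0,"z":-0.16,"rx":0,"ry":0,"rz":0,"claw":0},
    {"x":0,"y":0,"z":-0.16,"rx":0,"ry":0,"rz":0,"claw":0},
    {"x":0,"y":0,"z":-0.16,"rx":0,"ry":0,"rz":0,"claw":0},
    {"x":0,"y":0,"z":-0.16,"rx":0,"ry":0,"rz":0,"claw":0},
  ],
)

```text
t: 2.27
tool_pos: [0.5277, 0.0587, 0.1557]
orientation: [1.419, 2.799, 0.003]
force: [0.5, 0.3, -0.1]
opening: 0.0929
gripper_force: 0.0
```

Request:
arm_command(
  targets=[
    {"x":-0.004,"y":0.002,"z":-0.06,"rx":0,"ry":0,"rz":0,"claw":0},
    {"x":-0.004,"y":0.002,"z":-0.12,"rx":0,"ry":0,"rz":0,"claw":0},
    {"x":-0.004,"y":0.002,"z":-0.18,"rx":0,"ry":0,"rz":0,"claw":0},
    {"x":-0.004,"y":0.002,"z":-0.2,"rx":0,"ry":0,"rz":0,"claw":0},
    {"x":-0.004,"y":0.002,"z":-0.2,"rx":0,"ry":0,"rz":0,"claw":0},
    {"x":-0.004,"y":0.002,"z":-0.2,"rx":0,"ry":0,"rz":0,"claw":0},
    {"x":-0.004,"y":0.002,"z":-0.2,"rx":0,"ry":0,"rz":0,"claw":0},
  ],
)

```text
t: 2.85
tool_pos: [0.5261, 0.0602, 0.0555]
orientation: [1.418, 2.799, 0.003]
force: [0.4, -0.7, 0.6]
opening: 0.093
gripper_force: 0.0
```

Request:
arm_command(
  targets=[
    {"x":0,"y":0,"z":0,"rx":0,"ry":0,"rz":0,"claw":180},
    {"x":0,"y":0,"z":0,"rx":0,"ry":0,"rz":0,"claw":180},
    {"x":0,"y":0,"z":0,"rx":0,"ry":0,"rz":0,"claw":180},
    {"x":0,"y":0,"z":0,"rx":0,"ry":0,"rz":0,"claw":180},
    {"x":0,"y":0,"z":0,"rx":0,"ry":0,"rz":0,"claw":180},
    {"x":0,"y":0,"z":0,"rx":0,"ry":0,"rz":0,"claw":180},
    {"x":0,"y":0,"z":0,"rx":0,"ry":0,"rz":0,"claw":180},
    {"x":0,"y":0,"z":0,"rx":0,"ry":0,"rz":0,"claw":180},
  ],
  squeeze=20,
)

```text
t: 3.52
tool_pos: [0.524, 0.0602, 0.0527]
orientation: [1.42, 2.803, 0.0]
force: [-0.4, -0.3, 1.3]
opening: 0.0562
gripper_force: 20.0
```

Request:
arm_command(
  targets=[
    {"x":0,"y":0,"z":0.04,"rx":0,"ry":0,"rz":0,"claw":180},
    {"x":0,"y":0,"z":0.08,"rx":0,"ry":0,"rz":0,"claw":180},
    {"x":0.03,"y":0.03,"z":0.1,"rx":0,"ry":0,"rz":0,"claw":180},
    {"x":0.08,"y":0.085,"z":0.1,"rx":0,"ry":0,"rz":0,"claw":180},
    {"x":0.13,"y":0.14,"z":0.1,"rx":0,"ry":0,"rz":0,"claw":180},
    {"x":0.18,"y":0.19,"z":0.1,"rx":0,"ry":0,"rz":0,"claw":180},
    {"x":0.23,"y":0.24,"z":0.1,"rx":0,"ry":0,"rz":0,"claw":180},
    {"x":0.265,"y":0.28,"z":0.1,"rx":0,"ry":0,"rz":0,"claw":180},
    {"x":0.283,"y":0.297,"z":0.1,"rx":0,"ry":0,"rz":0,"claw":180},
    {"x":0.283,"y":0.297,"z":0.1,"rx":0,"ry":0,"rz":0,"claw":180},
  ],
)

```text
t: 4.35
tool_pos: [0.6663, 0.2109, 0.1017]
orientation: [-1.417, -2.804, -0.0]
force: [-0.5, 0.6, -0.8]
opening: 0.0556
gripper_force: 20.0
```

Request:
arm_command(
  targets=[
    {"x":0,"y":0,"z":0,"rx":0,"ry":0,"rz":0,"claw":180},
    {"x":0,"y":0,"z":0,"rx":0,"ry":0,"rz":0,"claw":180},
    {"x":0,"y":0,"z":0,"rx":0,"ry":0,"rz":0,"claw":180},
  ],
)

```text
t: 4.6
tool_pos: [0.6647, 0.2077, 0.1023]
orientation: [-1.42, -2.801, 0.001]
force: [0.1, 0.4, -1.7]
opening: 0.0558
gripper_force: 20.0
```

```bash
python3 - <<'E'
from h import *
s=robot.read_state();print(s['tool_pos'],s['opening'],s['gripper_force'],s['force'])
r,d,P=look("scene");save("s1.png",r[100:400,240:640])
E
```

```text
[0.66467021 0.20768717 0.10229874] 0.055838458840689525 19.999778866767883 [ 0.13373153  0.39252807 -1.66268435]
```

View pics/s1.png

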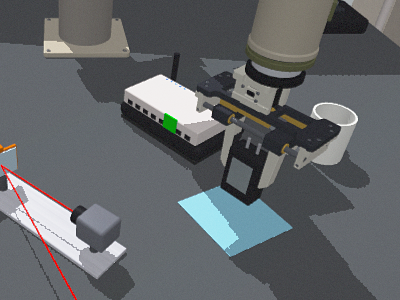

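The adapter hangs upright over the sheet, at crop pixel (240,185). Next I lower it and release it.

Request:
arm_command(
  targets=[
    {"x":0,"y":0,"z":-0.03,"rx":0,"ry":0,"rz":0,"claw":180},
    {"x":0,"y":0,"z":-0.06,"rx":0,"ry":0,"rz":0,"claw":180},
    {"x":0,"y":0,"z":-0.08,"rx":0,"ry":0,"rz":0,"claw":180},
    {"x":0,"y":0,"z":-0.09,"rx":0,"ry":0,"rz":0,"claw":180},
    {"x":0,"y":0,"z":-0.095,"rx":0,"ry":0,"rz":0,"claw":180},
    {"x":0,"y":0,"z":-0.095,"rx":0,"ry":0,"rz":0,"claw":180},
    {"x":0,"y":0,"z":-0.095,"rx":0,"ry":0,"rz":0,"claw":180},
    {"x":0,"y":0,"z":-0.095,"rx":0,"ry":0,"rz":0,"claw":180},
  ],
)

```text
t: 5.32
tool_pos: [0.6651, 0.2087, 0.0544]
orientation: [-1.419, -2.802, 0.001]
force: [0.7, -0.7, -0.6]
opening: 0.0557
gripper_force: 20.0
```

Request:
arm_command(
  targets=[
    {"x":0,"y":0,"z":0,"rx":0,"ry":0,"rz":0,"claw":60},
    {"x":0,"y":0,"z":0,"rx":0,"ry":0,"rz":0,"claw":0},
    {"x":0,"y":0,"z":0,"rx":0,"ry":0,"rz":0,"claw":0},
    {"x":0,"y":0,"z":0,"rx":0,"ry":0,"rz":0,"claw":0},
    {"x":0,"y":0,"z":0,"rx":0,"ry":0,"rz":0,"claw":0},
    {"x":0,"y":0,"z":0,"rx":0,"ry":0,"rz":0,"claw":0},
    {"x":0,"y":0,"z":0,"rx":0,"ry":0,"rz":0,"claw":0},
    {"x":0,"y":0,"z":0,"rx":0,"ry":0,"rz":0,"claw":0},
  ],
)

```text
t: 5.98
tool_pos: [0.6655, 0.2087, 0.0552]
orientation: [1.42, 2.802, 0.0]
force: [-0.6, 0.6, -0.1]
opening: 0.0927
gripper_force: 0.0
```

Request:
arm_command(
  targets=[
    {"x":0,"y":0,"z":0.05,"rx":0,"ry":0,"rz":0,"claw":0},
    {"x":0,"y":0,"z":0.1,"rx":0,"ry":0,"rz":0,"claw":0},
    {"x":0,"y":0,"z":0.16,"rx":0,"ry":0,"rz":0,"claw":0},
    {"x":0,"y":0,"z":0.22,"rx":0,"ry":0,"rz":0,"claw":0},
    {"x":0,"y":0,"z":0.28,"rx":0,"ry":0,"rz":0,"claw":0},
    {"x":0,"y":0,"z":0.34,"rx":0,"ry":0,"rz":0,"claw":0},
    {"x":0,"y":0,"z":0.34,"rx":0,"ry":0,"rz":0,"claw":0},
  ],
)

```text
t: 6.57
tool_pos: [0.6686, 0.2095, 0.2343]
orientation: [1.416, 2.794, 0.012]
force: [1.2, 0.7, 2.0]
opening: 0.093
gripper_force: 0.0
```

Request:
arm_command(
  targets=[
    {"x":-0.015,"y":-0.04,"z":0,"rx":0,"ry":0,"rz":-0.04,"claw":0},
    {"x":-0.035,"y":-0.11,"z":0,"rx":0,"ry":0,"rz":-0.1,"claw":0},
    {"x":-0.05,"y":-0.18,"z":0,"rx":0,"ry":0,"rz":-0.16,"claw":0},
    {"x":-0.07,"y":-0.25,"z":0,"rx":0,"ry":0,"rz":-0.22,"claw":0},
    {"x":-0.09,"y":-0.32,"z":0,"rx":0,"ry":0,"rz":-0.28,"claw":0},
    {"x":-0.11,"y":-0.38,"z":0,"rx":0,"ry":0,"rz":-0.34,"claw":0},
    {"x":-0.118,"y":-0.415,"z":0,"rx":0,"ry":0,"rz":-0.4,"claw":0},
    {"x":-0.118,"y":-0.415,"z":0,"rx":0,"ry":0,"rz":-0.4,"claw":0},
  ],
)

```text
t: 7.23
tool_pos: [0.6057, -0.0026, 0.2253]
orientation: [2.409, 2.015, -0.001]
force: [-1.1, 0.0, 0.2]
opening: 0.093
gripper_force: 0.0
```

Request:
arm_command(
  targets=[
    {"x":-0.015,"y":-0.04,"z":0,"rx":0,"ry":0,"rz":-0.04,"claw":0},
    {"x":-0.035,"y":-0.11,"z":0,"rx":0,"ry":0,"rz":-0.1,"claw":0},
    {"x":-0.05,"y":-0.18,"z":0,"rx":0,"ry":0,"rz":-0.16,"claw":0},
    {"x":-0.07,"y":-0.25,"z":0,"rx":0,"ry":0,"rz":-0.22,"claw":0},
    {"x":-0.09,"y":-0.32,"z":0,"rx":0,"ry":0,"rz":-0.28,"claw":0},
    {"x":-0.11,"y":-0.38,"z":0,"rx":0,"ry":0,"rz":-0.34,"claw":0},
    {"x":-0.118,"y":-0.415,"z":0,"rx":0,"ry":0,"rz":-0.4,"claw":0},
    {"x":-0.118,"y":-0.415,"z":0,"rx":0,"ry":0,"rz":-0.4,"claw":0},
    {"x":-0.118,"y":-0.415,"z":0,"rx":0,"ry":0,"rz":-0.4,"claw":0},
    {"x":-0.118,"y":-0.415,"z":0,"rx":0,"ry":0,"rz":-0.4,"claw":0},
  ],
)

```text
t: 8.07
tool_pos: [0.5479, -0.2051, 0.225]
orientation: [-2.997, -0.941, -0.001]
force: [-0.6, 0.2, -0.2]
opening: 0.0933
gripper_force: 0.0
```

```bash
python3 - <<'E'
from h import *
s=robot.read_state();print(s['t'],s['tool_pos'],s['orientation'],s['q'])
v,u=np.mgrid[:480,:640]
r,d,P=look("scene");save("s2.png",r);np.savez("s2.npz",r=r,P=P)
m=(abs(P[...,0]-.666)<.08)&(abs(P[...,1]-.208)<.08)&(P[...,2]>.078)&(P[...,2]<.09)
q,c,sz,a,b=rect(P,m);print(m.sum(),c,sz,a)
hsv=cv2.cvtColor(r,cv2.COLOR_RGB2HSV);H,S,V=[hsv[...,i].astype(int) for i in range(3)]
z=np.load("scene0.npz");
for nm,(r2,P2) in {'scene':(z['r'],z['P']),'top':(np.load('top0.npz')['r'],np.load('top0.npz')['P'])}.items():
    h=cv2.cvtColor(r2,cv2.COLOR_RGB2HSV).astype(int)
    red=((h[...,0]<6)|(h[...,0]>174))&(h[...,1]>130)&(h[...,2]>110)&(P2[...,0]>.5)&(abs(P2[...,2]-.058)<.006)
    q=P2[red]
    pl=[cv2.fitLine(q[k].astype(np.float32)[:,:2],cv2.DIST_HUBER,0,.001,.001).ravel() for k in (q[:,0]>.66,) ]
    f=pl[0];n=np.array([-f[1],f[0]]);e=(q[:,:2]-f[2:])@n
    on=q[abs(e)<.004];off=q[abs(e)>.01]
    t=(on[:,:2]-f[2:])@f[:2];print(nm,red.sum(),f,np.degrees(np.arctan2(f[1],f[0])),'ends',f[2:]+t.min()*f[:2],f[2:]+t.max()*f[:2])
    if len(off)>5:
        g=cv2.fitLine(off.astype(np.float32)[:,:2],cv2.DIST_HUBER,0,.001,.001).ravel()
        A=np.stack([f[:2],-g[:2]],1);st=np.linalg.solve(A,g[2:]-f[2:]);print('cam line',g,np.degrees(np.arctan2(g[1],g[0])),'hinge',f[2:]+st[0]*f[:2],len(off))
E
```

```text
8.0667 [ 0.54794973 -0.20509958  0.22502838] [-2.99670218e+00 -9.40900396e-01 -5.53806497e-04] [-4.46228639e-01  9.38490498e-02  1.54135425e+00  7.17702768e-04
  1.50657506e+00  5.16058832e-01]
617 [664.1 209.3] [55.7 36.6] 35.61384963989258
scene 496 [ 0.9178718   0.396877    0.80509144 -0.07956576] 23.38309 ends [ 0.60016578 -0.16817321] [ 0.92832509 -0.02628098]
cam line [ 0.68897533  0.7247848   0.6632001  -0.1009616 ] 46.45095 hinge [ 0.5987114  -0.16880208] 109
top 383 [ 0.91771734  0.39723405  0.7922261  -0.08802685] 23.40538 ends [ 0.60204862 -0.17034518] [ 0.9305758  -0.02814216]
cam line [ 0.6993603   0.7147693   0.62672186 -0.14320272] 45.624287 hinge [ 0.5987804  -0.17175984] 15
```

View pics/s2.png

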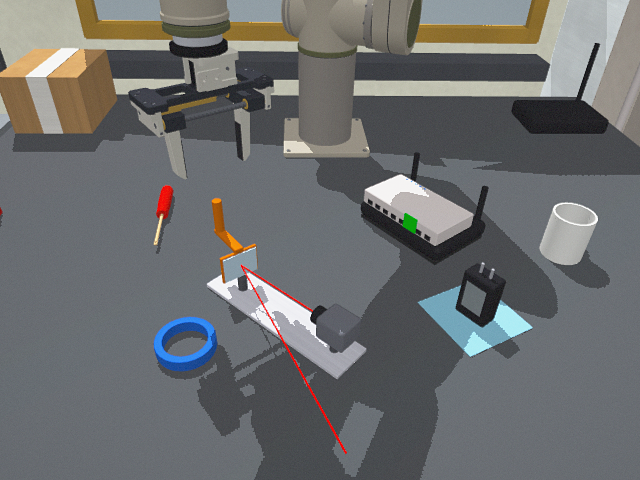

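The adapter stands upright on the sheet at about (480,295), 2 mm off its centre. Now I descend onto the handle.

Request:
arm_command(
  targets=[
    {"x":0,"y":0,"z":-0.04,"rx":0,"ry":0,"rz":0,"claw":60},
    {"x":0,"y":-0.002,"z":-0.09,"rx":0,"ry":0,"rz":0,"claw":90},
    {"x":0,"y":-0.002,"z":-0.14,"rx":0,"ry":0,"rz":0,"claw":90},
    {"x":0,"y":-0.002,"z":-0.18,"rx":0,"ry":0,"rz":0,"claw":90},
    {"x":0,"y":-0.002,"z":-0.2,"rx":0,"ry":0,"rz":0,"claw":90},
    {"x":0,"y":-0.002,"z":-0.2,"rx":0,"ry":0,"rz":0,"claw":90},
    {"x":0,"y":-0.002,"z":-0.2,"rx":0,"ry":0,"rz":0,"claw":90},
  ],
)

```text
t: 8.7
tool_pos: [0.5477, -0.2064, 0.1253]
orientation: [-2.998, -0.937, 0.0]
force: [0.2, -0.5, -1.0]
opening: 0.0602
gripper_force: 0.0
```

Request:
arm_command(
  targets=[
    {"x":0,"y":0,"z":0,"rx":0,"ry":0,"rz":0,"claw":255},
    {"x":0,"y":0,"z":0,"rx":0,"ry":0,"rz":0,"claw":255},
    {"x":0,"y":0,"z":0,"rx":0,"ry":0,"rz":0,"claw":255},
    {"x":0,"y":0,"z":0,"rx":0,"ry":0,"rz":0,"claw":255},
    {"x":0,"y":0,"z":0,"rx":0,"ry":0,"rz":0,"claw":255},
    {"x":0,"y":0,"z":0,"rx":0,"ry":0,"rz":0,"claw":255},
    {"x":0,"y":0,"z":0,"rx":0,"ry":0,"rz":0,"claw":255},
    {"x":0,"y":0,"z":0,"rx":0,"ry":0,"rz":0,"claw":255},
  ],
  squeeze=20,
)

```text
t: 9.37
tool_pos: [0.5474, -0.2073, 0.1252]
orientation: [-3.0, -0.934, 0.0]
force: [-1.3, -0.1, 1.7]
opening: 0.0156
gripper_force: 20.0
```

```bash
python3 - <<'E'
from h import *
s=robot.read_state();print(s['t'],s['tool_pos'],s['opening'],s['force'])
H=np.array([.5998,-.1697]);p=s['tool_pos'][:2];M=np.array([.4835,.1300])
r=H-p;a0=np.arctan2(r[1],r[0]);R=np.linalg.norm(r);tot=(np.arctan2(*(M-H)[::-1])-np.radians(23.4))/2
print(R,np.degrees(a0),tot)
for k in np.linspace(0.1,1,10):
    a=np.radians(34.8)+tot*k; q=H-R*np.array([np.cos(a),np.sin(a)])
    print(np.round((q-p)/.5,3), round((a-a0)/2,3))
E
```

```text
9.3667 [ 0.54740547 -0.20734585  0.12522644] 0.015604829684485982 [-1.25421313 -0.13484083  1.65234523]
0.06451663896950269 35.69752327650522 0.7662778906796953
[ 0.005 -0.006] 0.03
[ 0.011 -0.014] 0.069
[ 0.018 -0.021] 0.107
[ 0.026 -0.027] 0.145
[ 0.034 -0.033] 0.184
[ 0.043 -0.038] 0.222
[ 0.051 -0.042] 0.26
[ 0.06  -0.046] 0.299
[ 0.07  -0.049] 0.337
[ 0.08  -0.051] 0.375
```

Gripped, with an opening of 15.6 mm. Next I turn it through 44° along the arc, and I turn the tool with it.

Request:
arm_command(
  targets=[
    {"x":0.005,"y":-0.006,"z":0,"rx":0,"ry":0,"rz":0.03,"claw":255},
    {"x":0.011,"y":-0.014,"z":0,"rx":0,"ry":0,"rz":0.069,"claw":255},
    {"x":0.018,"y":-0.021,"z":0,"rx":0,"ry":0,"rz":0.107,"claw":255},
    {"x":0.026,"y":-0.027,"z":0,"rx":0,"ry":0,"rz":0.145,"claw":255},
    {"x":0.034,"y":-0.033,"z":0,"rx":0,"ry":0,"rz":0.184,"claw":255},
    {"x":0.043,"y":-0.038,"z":0,"rx":0,"ry":0,"rz":0.222,"claw":255},
    {"x":0.051,"y":-0.042,"z":0,"rx":0,"ry":0,"rz":0.26,"claw":255},
    {"x":0.06,"y":-0.046,"z":0,"rx":0,"ry":0,"rz":0.299,"claw":255},
    {"x":0.07,"y":-0.049,"z":0,"rx":0,"ry":0,"rz":0.337,"claw":255},
    {"x":0.08,"y":-0.051,"z":0,"rx":0,"ry":0,"rz":0.375,"claw":255},
  ],
)

```text
t: 10.2
tool_pos: [0.5872, -0.2327, 0.1252]
orientation: [-2.444, -1.972, 0.001]
force: [-4.6, 1.8, 3.2]
opening: 0.0154
gripper_force: 20.0
```

Request:
arm_command(
  targets=[
    {"x":0,"y":0,"z":0,"rx":0,"ry":0,"rz":0,"claw":255},
    {"x":0,"y":0,"z":0,"rx":0,"ry":0,"rz":0,"claw":255},
    {"x":0,"y":0,"z":0,"rx":0,"ry":0,"rz":0,"claw":255},
    {"x":0,"y":0,"z":0,"rx":0,"ry":0,"rz":0,"claw":255},
  ],
)

```text
t: 10.53
tool_pos: [0.5871, -0.2327, 0.1252]
orientation: [-2.45, -1.965, 0.0]
force: [-4.3, 2.4, 3.9]
opening: 0.0158
gripper_force: 20.0
```

```bash
cat > beam.py <<'E'
from h import *
import sys
s=robot.read_state();print(s['t'],s['tool_pos'],s['opening'],s['force'],s['gripper_force'])
for nm in("scene","top"):
    r,d,P=look(nm)
    if nm=="scene": save(sys.argv[1],cv2.resize(r[120:400,200:560],None,fx=2,fy=2))
    h=cv2.cvtColor(r,cv2.COLOR_RGB2HSV).astype(int)
    red=((h[...,0]<6)|(h[...,0]>174))&(h[...,1]>130)&(h[...,2]>100)&(abs(P[...,2]-.058)<.008)&(P[...,1]>-.14)&(P[...,0]<.61)&(P[...,0]>.4)
    g=(abs(h[...,0]-60)<10)&(h[...,1]>150)&(h[...,2]>80)
    m=P[g];m=m[~np.isnan(m[:,0])];mc=(m[:,:2].min(0)+m[:,:2].max(0))/2
    q=P[red]; print(nm,red.sum(),g.sum(),'marker',np.round(mc,4),np.round(np.nanmedian(m,0),4))
    if len(q)<10: continue
    f=cv2.fitLine(q[:,:2].astype(np.float32),cv2.DIST_HUBER,0,.001,.001).ravel()
    if f[1]<0:f[:2]*=-1
    M=np.array([.4835,.13]);w=M-f[2:]
    print('beam angle',np.degrees(np.arctan2(f[1],f[0])),'marker y in beam frame mm',1000*(f[0]*w[1]-f[1]*w[0]),'yrange',q[:,1].min(),q[:,1].max(),'end',q[q[:,1]>q[:,1].max()-.015].mean(0))
E
python3 beam.py s3.png
```

```text
10.5333 [ 0.58707669 -0.23267131  0.12520803] 0.015848325794016835 [-4.2683646   2.40367151  3.87922907] 20.000570118427277
scene 173 186 marker [0.48  0.131] [0.484  0.1313 0.0599]
beam angle 111.97908 marker y in beam frame mm -5.661580191312833 yrange -0.13881276101705475 0.1253169695498611 end [0.47986642 0.11688295 0.0565124 ]
top 283 40 marker [0.4852 0.1297] [0.4873 0.1307 0.0707]
beam angle 111.89066 marker y in beam frame mm -4.006978604919838 yrange -0.127523072642315 0.12317503383254752 end [0.4850655  0.11553715 0.05779295]
```

View pics/s3.png

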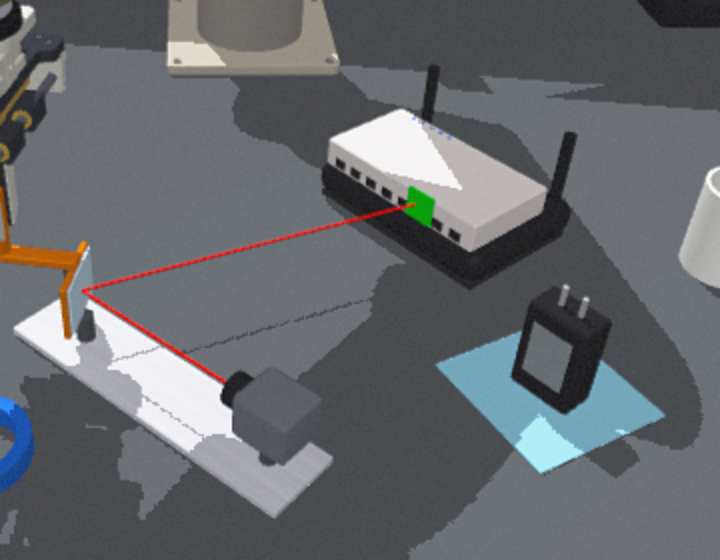

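The beam lands on the marker at (413,205), left of its centre at (421,207), so about 5 mm too far counter-clockwise. A small backward correction should fix that.

Request:
arm_command(
  targets=[
    {"x":-0.0012,"y":0.0002,"z":0,"rx":0,"ry":0,"rz":-0.004,"claw":255},
    {"x":-0.0012,"y":0.0002,"z":0,"rx":0,"ry":0,"rz":-0.004,"claw":255},
    {"x":-0.0012,"y":0.0002,"z":0,"rx":0,"ry":0,"rz":-0.004,"claw":255},
    {"x":-0.0012,"y":0.0002,"z":0,"rx":0,"ry":0,"rz":-0.004,"claw":255},
    {"x":-0.0012,"y":0.0002,"z":0,"rx":0,"ry":0,"rz":-0.004,"claw":255},
    {"x":-0.0012,"y":0.0002,"z":0,"rx":0,"ry":0,"rz":-0.004,"claw":255},
    {"x":-0.0012,"y":0.0002,"z":0,"rx":0,"ry":0,"rz":-0.004,"claw":255},
    {"x":-0.0012,"y":0.0002,"z":0,"rx":0,"ry":0,"rz":-0.004,"claw":255},
  ],
)

```text
t: 11.3
tool_pos: [0.5869, -0.2326, 0.1251]
orientation: [-2.457, -1.958, -0.0]
force: [-3.8, 3.4, 4.8]
opening: 0.0155
gripper_force: 20.0
```

```bash
python3 beam.py s4.png
```

```text
11.3 [ 0.58687355 -0.23264828  0.12514464] 0.015506196607500461 [-3.78603819  3.37437193  4.79896731] 20.000580847263336
scene 174 180 marker [0.4811 0.1308] [0.4836 0.1314 0.0598]
beam angle 111.507706 marker y in beam frame mm -3.4219006187465872 yrange -0.13888831935745669 0.12381236376872898 end [0.48598205 0.11641998 0.05890254]
top 282 35 marker [0.4852 0.1293] [0.4873 0.1306 0.0706]
beam angle 111.42374 marker y in beam frame mm -1.432750919243532 yrange -0.12644355482396752 0.12587449589575672 end [0.48670854 0.11813078 0.05769403]
```

View pics/s4.png

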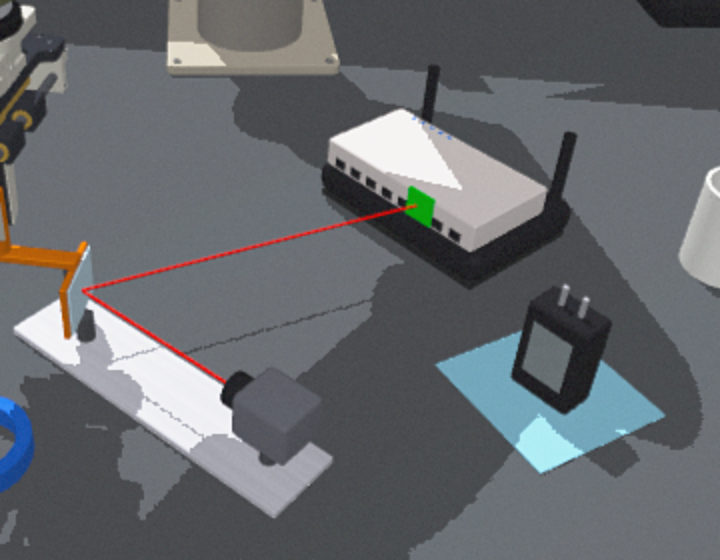

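The beam now ends at (415,206), near the marker's centre at (421,207) and within 2–4 mm. One more small nudge, then I let it settle and hand in.

Request:
arm_command(
  targets=[
    {"x":-0.001,"y":0.0002,"z":0,"rx":0,"ry":0,"rz":-0.002,"claw":255},
    {"x":-0.001,"y":0.0002,"z":0,"rx":0,"ry":0,"rz":-0.002,"claw":255},
    {"x":-0.001,"y":0.0002,"z":0,"rx":0,"ry":0,"rz":-0.002,"claw":255},
    {"x":-0.001,"y":0.0002,"z":0,"rx":0,"ry":0,"rz":-0.002,"claw":255},
    {"x":-0.001,"y":0.0002,"z":0,"rx":0,"ry":0,"rz":-0.002,"claw":255},
    {"x":-0.001,"y":0.0002,"z":0,"rx":0,"ry":0,"rz":-0.002,"claw":255},
    {"x":-0.001,"y":0.0002,"z":0,"rx":0,"ry":0,"rz":-0.002,"claw":255},
    {"x":-0.001,"y":0.0002,"z":0,"rx":0,"ry":0,"rz":-0.002,"claw":255},
    {"x":-0.001,"y":0.0002,"z":0,"rx":0,"ry":0,"rz":-0.002,"claw":255},
    {"x":-0.001,"y":0.0002,"z":0,"rx":0,"ry":0,"rz":-0.002,"claw":255},
  ],
)

```text
t: 12.23
tool_pos: [0.5864, -0.2326, 0.1252]
orientation: [2.461, 1.953, 0.0]
force: [-3.5, 2.7, 4.2]
opening: 0.0157
gripper_force: 20.0
```

```bash
python3 beam.py s5.png; python3 beam.py s6.png | grep -A9 scene
```

```text
12.2333 [ 0.5863918  -0.23256241  0.12516498] 0.015692221122931685 [-3.54163173  2.74068508  4.17846266] 20.000573694705963
scene 175 181 marker [0.4815 0.1309] [0.4838 0.1318 0.0606]
beam angle 110.65119 marker y in beam frame mm 1.4967239951609035 yrange -0.13875055578604023 0.12707696402694676 end [0.49004612 0.1185949  0.05911514]
top 284 40 marker [0.4853 0.1296] [0.4873 0.1309 0.0694]
beam angle 110.59597 marker y in beam frame mm 3.3169080812462464 yrange -0.12640811701382587 0.1283621355326293 end [0.4905733  0.12093557 0.05776708]
scene 173 178 marker [0.4799 0.131 ] [0.484  0.1316 0.0604]
beam angle 110.522446 marker y in beam frame mm 1.7498684284926873 yrange -0.13863226497376496 0.1276017744328311 end [0.48878115 0.11893858 0.05822356]
top 287 37 marker [0.4852 0.1292] [0.4873 0.1304 0.0712]
beam angle 110.574356 marker y in beam frame mm 3.3718101739279374 yrange -0.12625082267631133 0.12894123111152483 end [0.49056993 0.12086832 0.05813823]
```

The beam is steady and within about 3 mm of the marker centre.

```bash
python3 -c "
from plant import robot
print(robot.close_job())"
```

```text
the job is handed in; nothing more can be done
None
```

The job is handed in: the adapter stands upright on the blue sheet about 2 mm off centre, and the gripper holds the mirror steady with the beam about 3 mm from the marker's centre by my camera measurements; no verdict was returned.

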